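# Gauge bobbins from a gravity track and sort them

### The job

Check the bore of every blue bobbin waiting in the sloped track: taking them one at a time from the stop end, slide each along the level gauge pin until it goes no further, without forcing it, then draw it off and sort it. Bobbins that go fully home against the upright are laid in the green tray, those that stop at the step of the pin in the red tray, each in a cradle of its own; gauge and track are left empty and the other things on the bench are left alone.

Things in the scene. Friction and masses are not known exactly. Their poses are not given: they have to be found in the camera images.
- bobbin_a: blue plastic bobbin, 62 mm long, 80 g: bored hub, 36 mm outer diameter, 50 mm long between two round end flanges 64 mm across and 6 mm thick. Origin at its middle, x along its bore (turned by any angle about x). The through bore is full size (28 mm) or tight (21 mm). Names follow the queue: alphabetical, first at the stop; 4 or 5 are there, absent ones give None
- bobbin_b: like bobbin_a, but its bore may differ
- bobbin_c: like bobbin_a, but its bore may differ
- bobbin_d: like bobbin_a, but its bore may differ
- bobbin_e: like bobbin_a, but its bore may differ
- bobbin_f: like bobbin_a, but its bore may differ
- bobbin_g: like bobbin_a, but its bore may differ
- bobbin_h: like bobbin_a, but its bore may differ
- track: fixed gravity track, 75 x 345 mm, sloping 0.17 rad down to its -y end, where two tabs stop the end bobbin by its flanges (46 mm between them open for a finger). Side walls 22 mm above the floor. Bobbins lie across it, axis along its x, 64 mm apart (28 mm clear between hubs), and roll down when the end one is lifted out. Origin on the worktop below the end bobbin's axis, y uphill
- track_end (a point): the middle of a bobbin resting at the stop, 50 mm above the worktop and 32 mm above the track's floor; axes as the track's
- gauge: fixed fit gauge: base plate, grey upright 44 mm wide and 110 mm high, and a stepped pin 80 mm long that stands out level along this body's -x, 90 mm above the worktop: first 35 mm of 24 mm diameter, a 4 mm bevel, then a 17 mm pilot with bevelled tip. Full-size bobbins slide on until they touch the upright; tight ones stop at the bevel. Origin on the worktop below the pin's root
- gauge_seat (a point): on the pin's centre line at the face of the upright; x points away from the pin's tip, into the upright. A full-size bobbin fully on has its middle at x = -0.031 here, a tight one at its stop at about x = -0.069. When let go on the pin either stays there, 2 mm low
- gauge_tip (a point): the free end of the pin, on its centre line, 80 mm from the upright; axes as the gauge's
- pass_tray: green plastic tray, 84 x 300 mm, walls 16 mm high, loose (0.6 kg), for bobbins that go fully home. Origin at the centre of its underside, z up, y along its length. Four cradles across it at y = -0.102, -0.034, 0.034 and 0.102, each for one bobbin lying with its axis along the tray's x; a bobbin in a cradle has its middle 38 mm above the tray's underside
- reject_tray: red plastic tray, the same shape, for the tight bobbins
- screw_tin: round tin with blue lid, 63 mm across, 32 mm high, bystander, not always there; origin under its middle
- petri_1: covered petri dish, 61 mm across, bystander, not always there; origin under its middle
- vial_block: small white rack block with holes, 36 x 96 x 22 mm, bystander; origin under its middle

How it is judged:
By the outcome, as a careful person would: the job done as asked, in the order asked, and still so for the second after the job is handed in, with the robot touching nothing.
Of bobbin_a, bobbin_b only 1 to 1 are there at a start; the rules pass over those that are not, and their reading is None.
Of bobbin_c, bobbin_d only 1 to 1 are there at a start; the rules pass over those that are not, and their reading is None.
Of bobbin_e, bobbin_f only 1 to 1 are there at a start; the rules pass over those that are not, and their reading is None.
Of bobbin_h, screw_tin, petri_1 only 1 to 2 are there at a start; the rules pass over those that are not, and their reading is None.
At some moment in a run one of pass_tray, reject_tray may be knocked a few centimetres aside while the robot is not near it.
It also fails if it takes over 210 s, if anything falls off the work surface, if the arm or the gripper's body presses on something with over 40 N, if the wrist force passes 120 N, or if a joint passes its speed limit or range.

### The arm

A 7-joint arm with a two-finger parallel gripper is mounted at the origin on a cart in front of the work surface, level with it; the furniture and walls round the work are solid. World frame = base frame: x ahead of the robot, y to its left, z up, the work surface at z = 0. Lengths are in m, angles in rad, forces in N, time in s.
With the tool pointing down it reaches from about 0.425 to 0.875 m from the base axis. Payload 9.9 kg.
Tool frame: the origin (TCP) lies at the very end of the fingers, on their centre line; the grasp point (between the pads) lies 19 mm behind it; z points along the fingers, y is the line along which they close (so a half turn about z gives the same grasp; the last joint's range is limited). The gripper opens to 85 mm and grips with 20 to 120 N. Pads are 22 mm wide; open, the fingers measure 114 mm over their backs; the gripper's body (76 mm by 85 mm) begins 54 mm behind the grasp point. The pads swing forward as they close: fully open they stand 13 mm farther back than shut.
Start: joints at [-1.309, 0.576, 0.025, 1.437, -0.015, 1.129, -0.057], TCP at [0.229, 0.635, 0.231] pointing down, gripper open.
Joint ranges: [-2.76, 2.76], [-0.34, 2.15], [-1.52, 1.57], [0.19, 2.46], [-1.09, 4.23], [0.17, 1.99], [-2.82, 2.82]. Speed limits (rad/s): [2.22, 2.22, 3.01, 3.01, 3.14, 3.14, 3.14].

### API

Orientations are given as a unit quaternion [w, x, y, z].
In Python, from plant import env, claw, vision, current_t, current_joints, current_joint_velocities, current_joint_efforts, current_tcp_pos, current_eef_rot, current_wrist_force, current_wrist_torque, current_finger_gap, current_gripper_force gives the robot as it stands. The module is installed in compiled form; this text tells all that it offers. Calls block until the motion is done:
- env.move_pose(position, orientation): joint-space move of the TCP to a pose.
- env.move_straight(position, feed=0.15, frame=None, guard=None): straight line of the TCP; frame=None keeps the orientation; feed is the mean speed in m/s. With guard (N) it stops when the force on the tool has changed by that much, and returns True; else False.
- env.set_joints(angles): joint-space move.
- claw.command_gripper(opening, force=None): finger opening in m; force is the grip in N (None keeps the last); returns when the fingers have stopped.
- env.dwell(seconds).
- env.solve_ik(position, orientation): joint angles nearest the present ones, or None.
- vision.get_image(name): name is "scene" or "top"; returns the picture (384x512x3 uint8, red, green, blue); there is no depth.
- vision.get_calibration(name): a dict with "K" (3x3 intrinsics, pixels), "xyz" and "attitude" of the camera in the world. Camera axes: x right, y up, looking along -z (the intrinsics and any distortion apply to the point x, -y, -z); pixel columns grow to the right and rows downward; lengths in m; the calibration is good to about 2 mm. A picture is of the moment at which its call begins. get_calibration takes no time and is no camera call.
A pose or a line that the arm cannot do raises env.MotionError and nothing moves.
- env.sign_off(): hands the job in; it is judged then, once.
Readings, each from a call of its own:
- current_t(): time.
- current_joints(): joint angles.
- current_joint_velocities(): joint speeds.
- current_joint_efforts(): joint torques, N m.
- current_tcp_pos(): TCP position.
- current_eef_rot(): TCP orientation.
- current_wrist_force(): force on the tool from outside, world axes, zero at the start.
- current_wrist_torque(): the same for the moment, N m.
- current_finger_gap(): finger opening in m.
- current_gripper_force(): force on a finger pad.
Only numpy, scipy, OpenCV 4.12 (cv2) and the standard library are available. Lean on these libraries where they do the work, as an engineer would, in place of code of your own. Each camera call takes 0.05 s, during which the arm holds its last target. There are 200 camera calls.

## Working session

There is one attempt and no reset: what is moved stays moved. The work goes in short steps, each a Python script; the robot and the scene stay as the last script left them, time stands still between calls to the robot, and variables do not carry over. Pictures are saved under pics/ and viewed, at most 14 in all, crops included, and the job is handed in when it is done.

```bash
mkdir -p pics; ls
python3 - <<'E'
from plant import vision,current_t,current_eef_rot,current_tcp_pos
import cv2
for n in("scene","top"):
    cv2.imwrite(f"pics/{n}0.png",cv2.resize(vision.get_image(n),None,fx=1.5,fy=1.5,interpolation=cv2.INTER_CUBIC)[:,:,::-1]); print(vision.get_calibration(n))
print(current_t(),current_eef_rot(),current_tcp_pos())
E
```

```text
pics
{'K': array([[450.06334774,   0.        , 248.92520565],
       [  0.        , 450.06334774, 192.64756728],
       [  0.        ,   0.        ,   1.        ]]), 'xyz': array([-0.16674202, -0.93416559,  1.37701062]), 'attitude': array([ 0.8876426 ,  0.31648394, -0.12119168, -0.31183506])}
{'K': array([[434.04040782,   0.        , 260.90244785],
       [  0.        , 434.04040782, 185.02663669],
       [  0.        ,   0.        ,   1.        ]]), 'xyz': array([ 0.25277516, -0.1340209 ,  1.51969069]), 'attitude': array([ 0.7193514 ,  0.07462572, -0.07214809, -0.6868473 ])}
0.1 [-8.19711487e-05  1.72043449e-01  9.85089090e-01 -7.28108130e-04] [0.22867798 0.63467394 0.23053563]
```

View pics/scene0.png

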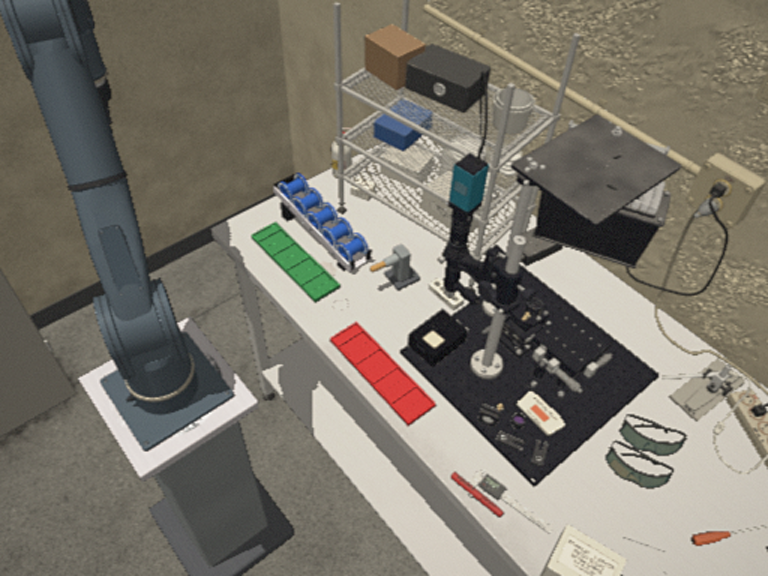

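View pics/top0.png

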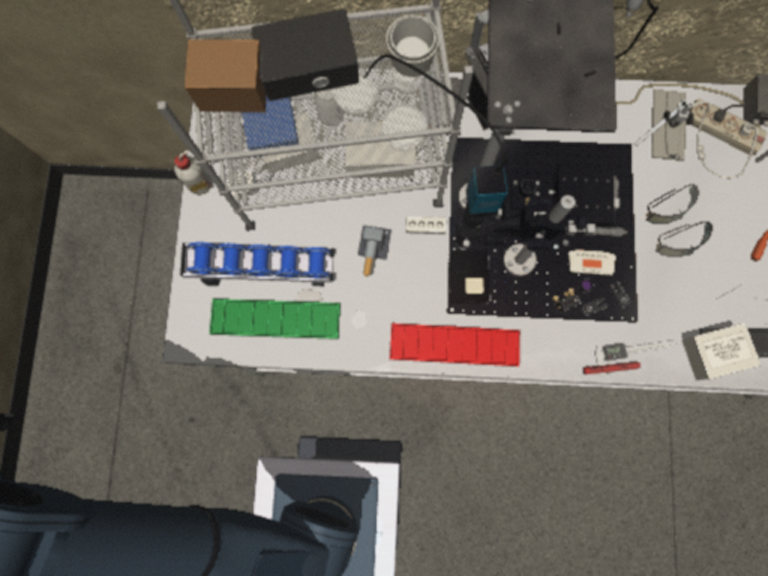

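Five bobbins are in the sloped track, with the stop end at the right in the top view (about px 330,262 of the 1.5x picture). The pin points towards the robot, with its tip at about (368,272). The green tray is centred at about (275,318) and the red one at (455,344). Next I'll fit the trays by silhouette and zoom in on the gauge and track.

```bash
cat > h.py <<'E'
import numpy as np, cv2
from scipy.optimize import minimize, least_squares
from scipy.spatial.transform import Rotation as R
from plant import *
from plant import env, claw, vision
CAL={n:vision.get_calibration(n) for n in("scene","top")}
def rot(n): q=CAL[n]["attitude"]; return R.from_quat([q[1],q[2],q[3],q[0]]).as_matrix()
def proj(n,P):
    c=(np.atleast_2d(P)-CAL[n]["xyz"])@rot(n); K=CAL[n]["K"]
    return np.c_[K[0,0]*c[:,0]/-c[:,2]+K[0,2],K[1,1]*-c[:,1]/-c[:,2]+K[1,2]]
def ray(n,uv,z):
    K=CAL[n]["K"]; d=rot(n)@np.array([(uv[0]-K[0,2])/K[0,0],-(uv[1]-K[1,2])/K[1,1],-1]); o=CAL[n]["xyz"]
    return o+d*(z-o[2])/d[2]
def tri(a,b):  # a: scene px, b: top px
    f=lambda p:np.r_[proj("scene",p)[0]-a,proj("top",p)[0]-b]
    s=least_squares(f,[.55,.1,.05]); return s.x,np.abs(s.fun).max()
S=4
def hullmask(p):
    m=np.zeros((384*S,512*S),np.uint8); h=cv2.convexHull(np.float32(p))
    cv2.fillConvexPoly(m,np.int32(np.round(((h+.5)*S-.5)*16)),1,shift=4); return m
def tray(col,p0=None,cams=("scene","top")):
    T={}
    for n in cams:
        im=cv2.resize(vision.get_image(n),None,fx=S,fy=S,interpolation=cv2.INTER_LINEAR).astype(int)
        r,g,b=im[...,0],im[...,1],im[...,2]
        m=((g>1.35*r)&(g>1.35*b)&(g>50)) if col=="green" else ((r>2*g)&(r>2*b)&(r>90))
        m=cv2.morphologyEx(m.astype(np.uint8),cv2.MORPH_OPEN,np.ones((9,9)))
        k,l,st,_=cv2.connectedComponentsWithStats(m)
        big=1+np.argmax(st[1:,4]); keep=[i for i in range(1,k) if st[i,4]>300 and np.hypot(*(_[i]-_[big]))<420]
        ys,xs=np.nonzero(np.isin(l,keep)); T[n]=hullmask((np.c_[xs,ys]+.5)/S-.5)
        if p0 is None or n=="top": c=ray(n,((xs.mean()+.5)/S-.5,(ys.mean()+.5)/S-.5),.01)
    box=np.array([[x,y,z] for x in(-.042,.042) for y in(-.15,.15) for z in(0,.016)])
    def f(p):
        P=box@R.from_euler("z",p[2]*5).as_matrix().T+[p[0],p[1],0]
        return sum(1-(A:=hullmask(proj(n,P))).astype(bool).__and__(T[n]>0).sum()/((A|T[n])>0).sum() for n in cams)
    s=minimize(f,[c[0],c[1],0],method="Nelder-Mead",options=dict(initial_simplex=[[c[0],c[1],0],[c[0]+.01,c[1],0],[c[0],c[1]+.01,0],[c[0],c[1],.02]],xatol=1e-4,fatol=1e-4))
    return np.r_[s.x[:2],s.x[2]*5],s.fun/len(cams)
E
python3 - <<'E'
from h import *
for c in("green","red"):
    print(c,tray(c),tray(c,cams=("top",)),tray(c,cams=("scene",)))
a=vision.get_image("top");b=vision.get_image("scene")
z=lambda i,x,y,w,h,s:cv2.resize(i[y:y+h,x:x+w],None,fx=s,fy=s,interpolation=cv2.INTER_CUBIC)
g=np.hstack([z(a,225,140,50,50,8),z(b,240,155,50,50,8)])  # 400x400 each
t=np.hstack([z(a,115,150,114,50,3.5)[:175,:399],z(b,180,110,76,76,2.3)[:175,:175]]);t=np.pad(t,((0,0),(0,800-t.shape[1]),(0,0)))
cv2.imwrite("pics/g1.png",np.vstack([g,t])[:,:,::-1])
E
```

```text
green (array([0.46274799, 0.14641329, 0.00760399]), np.float64(0.061136641786989465)) (array([0.46260586, 0.14716527, 0.01471714]), np.float64(0.03389980007056337)) (array([ 0.46191587,  0.14615471, -0.00925718]), np.float64(0.07881845792103459))
red (array([ 0.4212749 , -0.27571916, -0.01124306]), np.float64(0.06637355438082132)) (array([ 0.42163996, -0.27419812, -0.00726248]), np.float64(0.05289102824334513)) (array([ 0.42027654, -0.29137066, -0.01588542]), np.float64(0.36391147244805777))
```

View pics/g1.png

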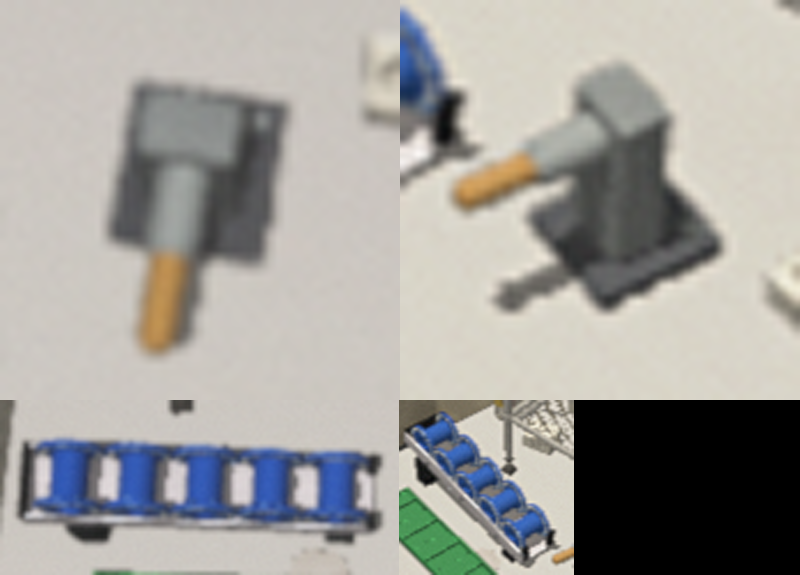

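The crop shows the gauge clearly. In the top crop the pin tip is at about (155,352) and the orange/grey junction at (168,252); in the scene crop the tip is at about (56,195). All five bobbins lie against each other down to the stop. I'll fit the pin and the bobbin row next.

```bash
cat >> h.py <<'E'
def bluerow(n,cams=("top",)):
    th=np.linspace(0,2*np.pi,24,endpoint=False)
    ring=lambda x,r:np.c_[np.full(24,x),r*np.cos(th),r*np.sin(th)]
    parts=[np.r_[ring(-.031,.032),ring(-.025,.032)],np.r_[ring(.025,.032),ring(.031,.032)],np.r_[ring(-.025,.018),ring(.025,.018)]]
    T={}
    for c in cams:
        im=cv2.resize(vision.get_image(c),None,fx=S,fy=S,interpolation=cv2.INTER_LINEAR).astype(int)
        m=(im[...,2]>1.5*im[...,0])&(im[...,2]>70)
        w=np.zeros_like(m); q=proj(c,[[.58,y,.06] for y in(-.02,.34)])
        lo=(q.min(0)-32)*S; hi=(q.max(0)+32)*S; w[max(0,int(lo[1])):int(hi[1]),max(0,int(lo[0])):int(hi[0])]=1
        T[c]=m&w
    def f(p):
        Rz=R.from_euler("z",p[2]*5).as_matrix(); t=0
        for c in cams:
            A=np.zeros((384*S,512*S),np.uint8)
            for i in range(n):
                for q in parts: A|=hullmask(proj(c,(q+[0,i*.064*np.cos(.17),i*.064*np.sin(.17)])@Rz.T+[p[0],p[1],.05]))
            A=A>0; t+=1-(A&T[c]).sum()/(A|T[c]).sum()
        return t/len(cams)
    x0=[.58,.03,0]
    s=minimize(f,x0,method="Nelder-Mead",options=dict(initial_simplex=[x0,[.60,.03,0],[.58,.05,0],[.58,.03,.02]],xatol=1e-4,fatol=1e-4))
    return np.r_[s.x[:2],s.x[2]*5],s.fun
E
python3 - <<'E'
from h import *
u=lambda x,y:((x+.5)/8-.5+225,(y+.5)/8-.5+140)
v=lambda x,y:((x+.5)/8-.5+240,(y+.5)/8-.5+155)
P=[ray("top",u(*p),.09) for p in((155,352),(168,252),(180,170))]
for p in P: print("top",p.round(4))
Q=[ray("scene",v(*p),.09) for p in((56,195),(135,165),(195,135))]
for p in Q: print("scene",p.round(4))
print(tri(v(56,195),u(155,352)))
print("upright",[ray("top",u(*p),.11).round(4) for p in((145,90),(243,95),(236,163),(137,158))])
print(bluerow(5)); print(bluerow(5,("scene",)))
E
```

```text
top [ 0.5566 -0.0646  0.09  ]
top [ 0.6001 -0.0678  0.09  ]
top [ 0.6363 -0.071   0.09  ]
scene [ 0.5582 -0.0635  0.09  ]
scene [ 0.6    -0.0721  0.09  ]
scene [ 0.6352 -0.075   0.09  ]
(array([ 0.55645407, -0.06491507,  0.09227071]), np.float64(0.11519318567931691))
upright [array([ 0.6651, -0.0553,  0.11  ]), array([ 0.6648, -0.0967,  0.11  ]), array([ 0.635 , -0.0952,  0.11  ]), array([ 0.6353, -0.0535,  0.11  ])]
(array([0.58948824, 0.05438207, 0.03705524]), np.float64(0.2140635728421988))
(array([0.58861619, 0.05395595, 0.01817935]), np.float64(0.35206914867931816))
```

```bash
cat >> h.py <<'E'
dq=lambda a:[0,np.cos((np.pi+a)/2),np.sin((np.pi+a)/2),0]
TR=np.array([.589,.054]); TY=.028
def pick(z=.031):
    claw.command_gripper(.054,60)
    env.move_pose([*TR,.17],dq(TY))
    env.move_straight([*TR,.09],.15)
    hit=env.move_straight([*TR,z],.06,guard=6)
    print("pick hit",hit,current_tcp_pos().round(4))
    claw.command_gripper(.02,40)
    print("gap",current_finger_gap(),"F",current_gripper_force(),"wf",current_wrist_force().round(2),current_t())
def shot(name,*boxes):
    z=[cv2.resize(vision.get_image(n)[y:y+h,x:x+w],(400,400*h//w),interpolation=cv2.INTER_CUBIC) for n,x,y,w,h in boxes]
    cv2.imwrite(f"pics/{name}.png",np.hstack(z)[:,:,::-1])
E
python3 - <<'E'
from h import *
print(env.solve_ik([*TR,.17],dq(TY)),env.solve_ik([.53,-.06,.1],dq(-.085)),env.solve_ik([.42,-.38,.03],dq(0)),env.solve_ik([.46,.25,.03],dq(0)))
pick()
shot("p1",("top",165,140,80,80),("scene",190,130,80,80))
E
```

```text
[-0.22465307  0.5126662   0.08274413  1.74876919 -0.05252329  0.88229807
  1.47967982] [-0.05732866  0.53337942  0.12146405  1.9712428  -0.10296204  0.64274805
  1.61571327] [ 0.58295129  0.67428306  0.10803736  1.93812985 -0.13223367  0.53587112
  2.35213989] [-0.5587548   0.62978596 -0.04294724  2.04582066  0.05618994  0.46705979
  0.92714368]
pick hit False [0.5893 0.054  0.0314]
gap 0.03503019589400281 F 39.627207547891885 wf [-0.37 -1.91  5.75] 5.675
```

View pics/p1.png

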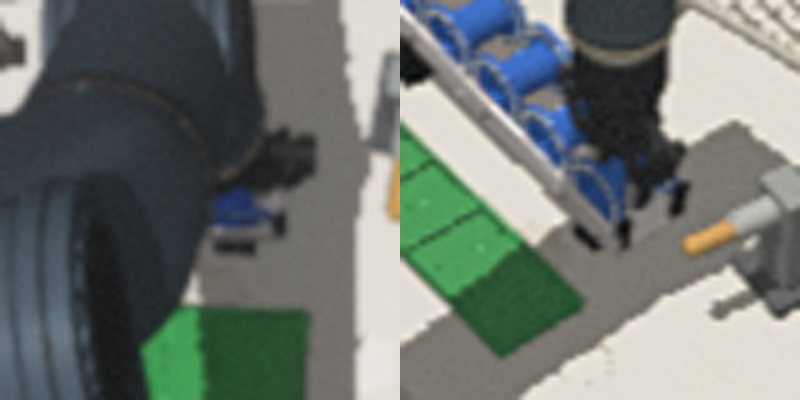

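The bobbin is gripped with a 35 mm gap, matching the hub. I'll lift it, bring it in front of the pin and advance under guard.

```bash
cat >> h.py <<'E'
import json,os
G=dict(root=[.6365,-.0725],yaw=-.085,dz=0.)
if os.path.exists("g.json"): G=json.load(open("g.json"))
def gp(x,y=0,z=0):  # TCP so that bobbin middle is at gauge_seat (x,y,z)
    c,s=np.cos(G["yaw"]),np.sin(G["yaw"])
    return [G["root"][0]+c*x-s*y,G["root"][1]+s*x+c*y,.0714+G["dz"]+z]
def gx():  # present bobbin middle in gauge_seat axes, and tool force there
    p=current_tcp_pos(); d=p[:2]-G["root"]; c,s=np.cos(G["yaw"]),np.sin(G["yaw"])
    f=np.mean([current_wrist_force() for _ in range(3)],0)
    return np.round([c*d[0]+s*d[1],-s*d[0]+c*d[1],p[2]-.0714-G["dz"],c*f[0]+s*f[1],-s*f[0]+c*f[1],f[2]],4)
E
python3 - <<'E'
from h import *
env.move_straight([*TR,.17],.12)
env.move_pose([*gp(-.15)[:2],.17],dq(G["yaw"]))
env.move_straight(gp(-.15),.15)
env.dwell(.3)
for _ in range(3): print(gx()); env.dwell(.05)
shot("p2",("top",205,130,80,80),("scene",205,140,80,80))
print(env.move_straight(gp(-.095),.04,guard=3)); print(gx(),current_t())
E
```

```text
[-1.4960e-01  0.0000e+00  6.0000e-04  3.4300e-02 -1.2300e-01 -1.4469e+00]
[-1.497e-01  0.000e+00  5.000e-04 -9.526e-01 -4.998e-01 -1.470e-02]
[-1.4980e-01  0.0000e+00  4.0000e-04  5.5870e-01 -1.3412e+00 -1.3624e+00]
False
[-0.0952 -0.      0.     -0.353  -0.6379 -2.1578] 10.625
```

View pics/p2.png

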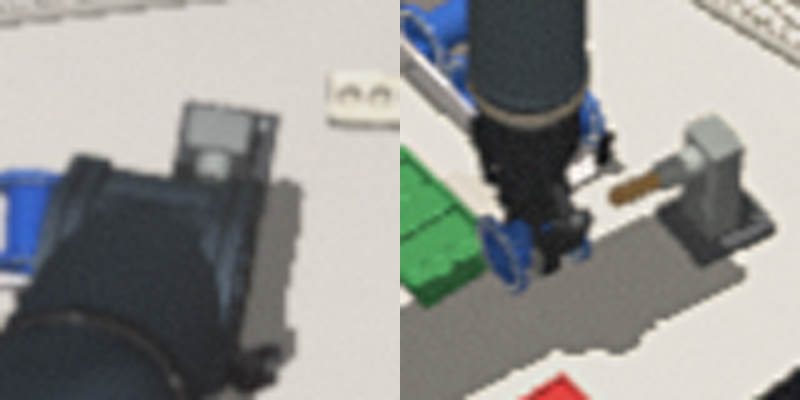

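The bobbin was aligned in front of the pin and passed over the tip freely. With it on the pilot, I'll probe the bore sideways and vertically to find the centre.

Run:
```python
from h import *
X=-.095
def probe(ax,s):
    d=[0,0]; d[ax]=s*.009
    h=env.move_straight(gp(X,*d),.015,guard=3.5); g=gx(); print(ax,s,h,g)
    env.move_straight(gp(X),.04); return g[1+ax]
r=[probe(a,s) for a in(0,1) for s in(1,-1)]
print(r,current_t())
```

```text
0 1 True [-9.5300e-02  1.2000e-03 -3.0000e-04  1.0127e+00 -1.7072e+00  1.7060e-01]
0 -1 True [-9.530e-02 -2.800e-03 -4.000e-04  3.025e-01  5.355e-01  5.270e-02]
1 1 True [-9.5300e-02 -1.0000e-04  2.5000e-03  1.0863e+00 -5.2240e-01 -1.5269e+00]
1 -1 True [-9.4700e-02 -0.0000e+00 -2.2000e-03 -6.1230e-01  5.7930e-01  5.1248e+00]
[np.float64(0.0012), np.float64(-0.0028), np.float64(0.0025), np.float64(-0.0022)] 12.9667
```

The free play is about 4 mm, so this bore looks tight; the centre is y = -0.8 mm. I'll update the gauge pose and slide in under guard until the bobbin stops.

Run:
```python
from h import *
n=gp(0,-.0008,.0001); G["root"]=n[:2]; G["dz"]+=.0001; json.dump(G,open("g.json","w"))
env.move_straight(gp(-.095),.03)
print(env.move_straight(gp(-.026),.03,guard=4)); print(gx(),current_t())
shot("p3",("top",205,130,80,80),("scene",205,140,80,80))
```

```text
True
[-6.9200e-02 -4.0000e-04 -6.0000e-04  1.2380e-01 -1.1499e+00  4.1230e-01] 14.3167
```

View pics/p3.png

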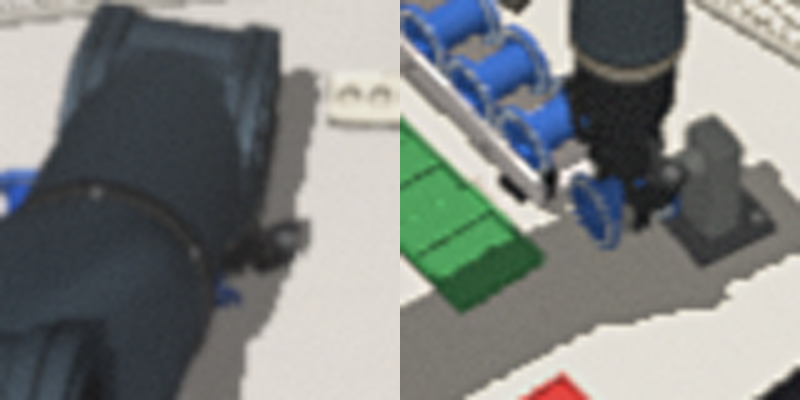

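It stopped at x = -0.069, so it's tight and goes in the red tray. I'll draw it off, re-measure the tray and place it.

```bash
cat >> h.py <<'E'
def off():
    env.move_straight(gp(-.15),.08); env.move_straight([*gp(-.15)[:2],.17],.15)
def place(col,k,t=None):
    if t is None:
        t,l=tray(col,cams=("top",)); print(col,t.round(4),round(l,3))
        if l>.09: print("bad fit, stop"); return False
    y=[-.102,-.034,.034,.102][k]; c,s=np.cos(t[2]),np.sin(t[2])
    p=[t[0]-s*y,t[1]+c*y]
    env.move_pose([*p,.17],dq(t[2])); env.move_straight([*p,.06],.15)
    h=env.move_straight([*p,.0185],.04,guard=4); print("down",h,current_tcp_pos().round(4))
    claw.command_gripper(.052); env.move_straight([*p,.12],.15); print("placed",current_t()); return True
E
python3 - <<'E'
from h import *
off(); env.dwell(.2); print(current_finger_gap())
shot("p4",("top",90,100,300,150),("scene",130,90,200,150)) if 0 else None
place("red",0)
E
```

```text
0.03483659241365447
red [ 0.4204 -0.2747 -0.0076] 0.053
down True [ 0.4193 -0.3766  0.0202]
placed 20.775
```

Run:
```python
from h import *
env.move_pose([.47,.02,.2],dq(0))
shot("p5",("top",100,130,260,130),("scene",150,100,200,200))
print(tray("red",cams=("top",)),tray("green",cams=("top",)),bluerow(4),current_t())
```

```text
Traceback (most recent call last):
  File "h.py", line 72, in shot
    cv2.imwrite(f"pics/{name}.png",np.hstack(z)[:,:,::-1])
                                   ~~~~~~~~~^^^
ValueError: all the input array dimensions except for the concatenation axis must match exactly, but along dimension 0, the array at index 0 has size 200 and the array at index 1 has size 400
```

Run:
```python
from h import *
shot("p5",("top",230,170,140,140),("scene",170,100,140,140))
print(tray("red",cams=("top",)),tray("green",cams=("top",)),bluerow(4),current_t())
```

```text
(array([ 0.4211399 , -0.27431293, -0.01009126]), np.float64(0.05598259608411893)) (array([ 0.47919371,  0.12625791, -0.00334914]), np.float64(0.17682890768229942)) (array([ 0.57575317,  0.05517532, -0.0459595 ]), np.float64(0.7523255209686639)) 22.6333
```

View pics/p5.png

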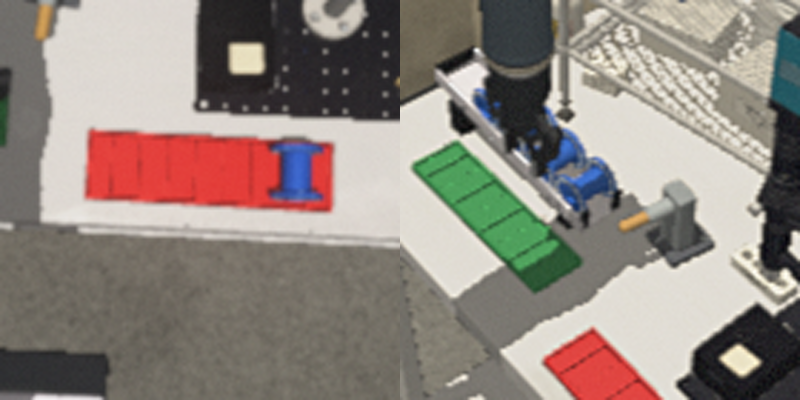

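The first bobbin sits well in its red cradle, and the next one has rolled to the stop. I'll run the second cycle the same way.

```bash
cat >> h.py <<'E'
def gauge():
    env.move_straight([*TR,.17],.12)
    env.move_pose([*gp(-.15)[:2],.17],dq(G["yaw"]))
    env.move_straight(gp(-.15),.15); env.dwell(.2)
    h=env.move_straight(gp(-.026),.04,guard=4); g=gx(); print("gauge",h,g)
    return "red" if h and abs(g[0]+.069)<.004 else "green" if h and abs(g[0]+.031)<.004 else None
def cycle(n):
    pick()
    c=gauge(); print("->",c,current_t())
    if c is None: return
    off(); return c,finish(c,n[c])
def finish(c,k):
    if c=="green": env.move_pose([.47,-.27,.2],dq(0)); env.dwell(.1)
    return place(c,k)
E
python3 - <<'E'
from h import *
print(cycle(dict(red=1,green=3)))
E
```

```text
pick hit False [0.5893 0.054  0.0314]
gap 0.03494380339562615 F 39.616393020842224 wf [-0.82 -0.55  5.97] 25.5417
gauge True [-7.1400e-02 -5.0000e-04 -6.0000e-04  4.2900e-02 -6.6160e-01  1.4102e+00]
-> red 30.3917
red [ 0.4207 -0.2723  0.0044] 0.054
down True [ 0.4204 -0.3062  0.0214]
placed 36.2583
('red', True)
```

The second one stopped 2 mm short of the first. I'll check by vision whether that's just its offset in the grip, comparing how the two lie in the tray.

Run:
```python
from h import *
env.move_pose([.47,.05,.2],dq(0)); env.dwell(.2)
t,l=tray("red",cams=("top",)); print(t,l,current_t())
im=np.mean([cv2.resize(vision.get_image("top"),None,fx=4,fy=4,interpolation=cv2.INTER_LINEAR).astype(float) for _ in range(4)],0)
m=(im[...,2]>1.4*im[...,0])&(im[...,2]>70)
k,L,st,c=cv2.connectedComponentsWithStats(m.astype(np.uint8))
for i in range(1,k):
    p=ray("top",(c[i]+.5)/4-.5,.045)
    if st[i,4]>800 and p[0]<.5: print(st[i],p.round(4))
shot("p6",("top",230,170,140,140),("scene",220,170,140,140))
```

```text
[ 0.42057403 -0.27575178  0.00276271] 0.05977425064561992 37.8833
[1224  872   67   79 3358] [ 0.4252 -0.3075  0.045 ]
[1303  881   67   78 3337] [ 0.4209 -0.3749  0.045 ]
```

View pics/p6.png

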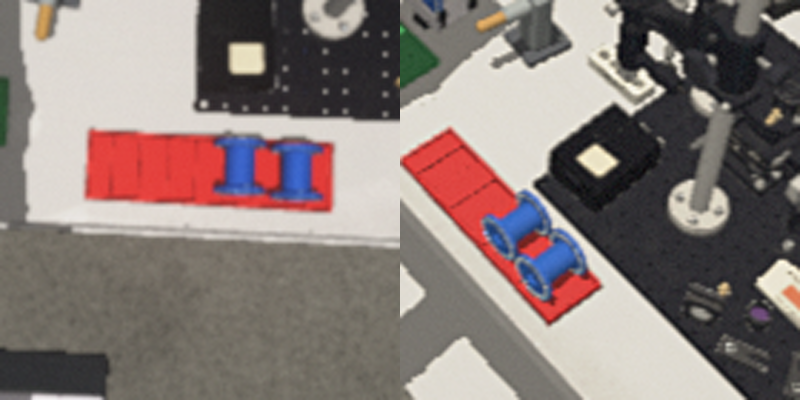

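Bobbin 2 sits about 3 mm further along in the grip, which matches the offset, so it did reach the step. Both are seated well, so I'll carry on.

```bash
cat >> h.py <<'E'
T0=dict(red=np.array([.4206,-.2747,-.003]),green=np.array([.4627,.1468,.010]))
_tray=tray
def tray(col,cams=("top",)):
    t,l=_tray(col,cams=cams); d=t-T0[col]
    if np.hypot(*d[:2])<.006 and abs(d[2])<.03: print("as before",t.round(4)); t=T0[col]
    return t,l
def gauge():
    env.move_straight([*TR,.17],.12)
    env.move_pose([*gp(-.15)[:2],.17],dq(G["yaw"]))
    env.move_straight(gp(-.15),.15); env.dwell(.2)
    for _ in range(4):
        x0=gx()[0]; h=env.move_straight(gp(-.022),.04,guard=4); g=gx(); print("gauge",h,g)
        if not h or g[0]-x0<.001: break
    return "red" if h and abs(g[0]+.070)<.005 else "green" if h and abs(g[0]+.031)<.006 else None
E
python3 - <<'E'
from h import *
print(cycle(dict(red=2,green=3)))
E
```

```text
pick hit False [0.5893 0.054  0.0314]
gap 0.035039376874574917 F 39.62142394389957 wf [-0.98 -1.9   5.43] 41.0667
gauge True [-6.8300e-02 -4.0000e-04 -6.0000e-04  1.3630e-01 -5.7770e-01  1.3001e+00]
gauge True [-6.8400e-02 -5.0000e-04 -1.1000e-03 -8.7630e-01 -5.5400e-01  3.8694e+00]
-> red 46.2833
as before [ 0.4216 -0.2725 -0.0079]
red [ 0.4206 -0.2747 -0.003 ] 0.058
down True [ 0.4203 -0.2407  0.02  ]
placed 52.0333
('red', True)
```

```bash
cat >> h.py <<'E'
def play(X=-.095):
    env.move_straight(gp(X),.05); r=[]
    for s in(1,-1):
        env.move_straight(gp(X,s*.009),.02,guard=3.5); r.append(gx()[1]); env.move_straight(gp(X),.05)
    print("play",r)
def cycle(n):
    pick()
    c=gauge(); print("->",c,current_t())
    if c is None: return
    play(); off(); return c,finish(c,n[c])
E
python3 - <<'E'
from h import *
print(cycle(dict(red=3,green=3)))
E
```

```text
pick hit False [0.5893 0.054  0.0313]
gap 0.03472693245405412 F 39.60237644612789 wf [-1.51 -1.05  5.02] 55.6583
gauge True [-6.720e-02 -4.000e-04 -7.000e-04 -4.469e-01 -9.371e-01  5.024e-01]
gauge True [-6.7400e-02 -5.0000e-04 -1.1000e-03 -1.2875e+00 -2.2400e-02  3.2346e+00]
-> red 60.8833
play [np.float64(0.0022), np.float64(-0.0019)]
as before [ 0.4215 -0.2747 -0.0084]
red [ 0.4206 -0.2747 -0.003 ] 0.065
down True [ 0.4206 -0.1726  0.0199]
placed 67.8667
('red', True)
```

Run:
```python
from h import *
pick(); c=gauge(); print(c,current_t()); play()
shot("p7",("top",90,120,220,220),("scene",150,90,200,200))
```

```text
pick hit False [0.5893 0.054  0.0313]
gap 0.03495833191035776 F 39.1350078595201 wf [-0.78 -1.2   5.32] 71.3083
gauge True [-3.300e-02 -4.000e-04 -8.000e-04  3.010e-01 -5.709e-01 -7.474e-01]
gauge True [-3.2300e-02 -1.0000e-04 -1.4000e-03  4.2500e-01  6.2000e-02  2.0937e+00]
green 77.0667
play [np.float64(0.0055), np.float64(-0.0058)]
```

View pics/p7.png

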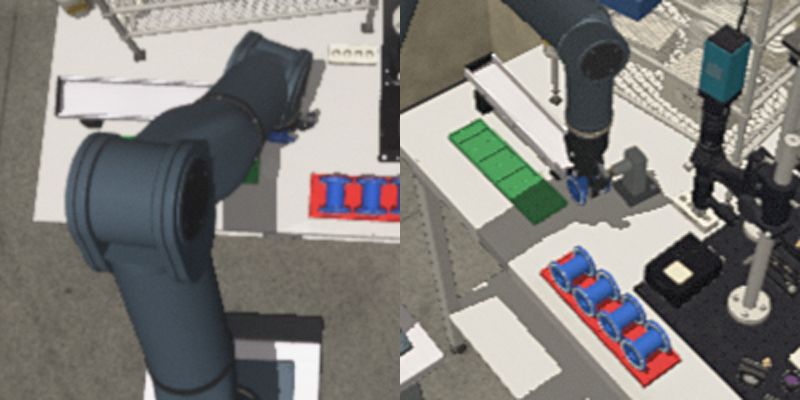

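The fifth went fully home with 11 mm of play on the pilot, so it's full size. The track is empty and four bobbins sit in the red tray. This one goes in the green tray.

Run:
```python
from h import *
off(); print(finish("green",1))
env.move_straight([*current_tcp_pos()[:2],.2]); env.move_pose([.45,-.02,.28],dq(0)); env.move_pose([.45,-.1,.3],dq(0)); env.dwell(.5)
print(current_t(),current_tcp_pos())
shot("p8",("top",90,110,260,260),("scene",150,90,200,200))
```

```text
green [0.4809 0.1255 0.0091] 0.039
down True [0.481  0.0914 0.02  ]
placed 86.775
True
89.0 [ 0.45004194 -0.09965788  0.29996226]
```

View pics/p8.png

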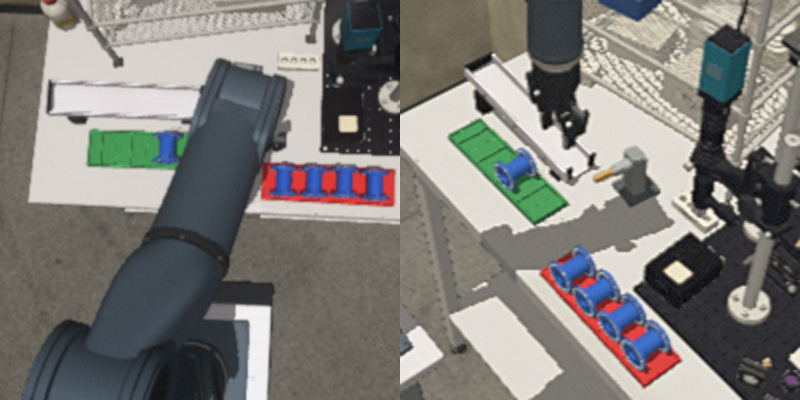

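The green tray had been knocked about 3 cm aside, and the fresh measurement caught it. Its bobbin sits in a cradle, four are in red, and the track and gauge are empty.

```bash
python3 -c "
from plant import env; print(env.sign_off())"
```

```text
the job is handed in; nothing more can be done
None
```

All five bobbins were gauged in order and sorted, and the job is handed in at about 89 s: the first four were tight and lie in the red tray, the fifth was full size and lies in the green tray, and the track and gauge are empty.

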